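# Hold the stock bin's drop lid open for counting

### The job

A green-and-white carton has been left lying on the closed lid of the blue stock bin: take it off before the lid is raised and lay it down flat in the orange tray, without dropping it. Then lift the bin's lid by its black handle and hold it open at 50 degrees from closed, so that the stock inside can be counted; the lid falls shut by itself, so finish while still holding it there. Leave the jar, the tape dispenser and the padlock where they stand.

Things in the scene. Friction and masses are not known exactly. Their poses are not given: they have to be found in the camera images.
- bin: Blue open plastic stock bin, fixed to the bench, 240 (x) by 280 (y) by 90 mm high, walls 5 mm; cartons stand inside up to 45 mm high. Origin: centre of its underside on the bench, z up. Its front (the handle side) looks along its -x, the lid's hinge runs along y at its +x rim. Its yaw differs from start to start, and it may stand left or right.
- lid (a joint): Angle of the bin's lid in rad: 0 closed (as at the start), growing as the handle edge goes up and over towards the bin's +x; 50 degrees = 0.873. Free hinge, no spring and hardly any friction: the lid (light grey plate 240 by 280 by 8 mm, about 0.4 kg) falls shut when let go below about 1.5 rad; stop at 1.9.
- lid_handle (a point): Middle of the grip bar of the lid's black bow handle: round bar, 10 mm thick, 100 mm long, parallel to the bin's y, posts at both ends. Closed, it lies 95 mm towards the bin's -x from the bin's centre, 140 mm above the bench; its axis is 42 mm above the lid's top, 25 mm in from the front edge. Gripped across, the bar can turn between the finger pads. Moves with the lid.
- lid_hinge (a point): Middle of the lid's hinge line, on the bin's far (+x) rim: 120 mm towards the bin's +x from its centre, 90 mm above the bench. With the lid closed the handle's grip point lies 215 mm towards the bin's -x and 50 mm above it.
- carton: Loose green carton with white ends, 120 (x) by 55 (y) by 45 mm high, about 0.3 kg, lying flat on the lid behind the handle (lid top 98 mm above the bench) at any yaw within about 75 degrees of the bin's. Origin: centre of its underside, x along its length, z up.
- carton_center (a point): Centre of the carton, 22.5 mm above its underside.
- tray: Orange open tray, fixed to the bench, 240 (x) by 180 (y) by 40 mm high, walls and floor 5 mm. Origin: centre of its underside on the bench; x along its length. It stands on the other side from the bin.
- jar: Amber screw jar with a black cap, 70 mm in diameter, 100 mm high, loose, a bystander. Origin: centre of its underside.
- dispenser: Red tape dispenser with an amber roll, 130 by 55 by 84 mm high, loose, a bystander. Origin: centre of its underside.
- padlock: Brass padlock lying flat, about 85 by 44 by 22 mm, loose, a bystander. Origin: underside, under the middle of its brass case.
There are look-alikes about, which are no part of the job. There is more than one size of the carton; the one meant has the size given above.

How it is judged:
By the outcome, as a careful person would: the job done as asked, in the order asked, and still so for the second after the job is handed in, while the arm keeps its last pose, push and grip.
It also fails if it takes over 56 s, if anything falls off the work surface, if the arm or the gripper's body presses on something with over 40 N, if the wrist force passes 120 N, or if a joint passes its speed limit or range.

### The arm

A 6-joint arm with a two-finger parallel gripper is mounted at the origin on the work surface. World frame = base frame: x ahead of the robot, y to its left, z up, the work surface at z = 0. Lengths are in m, angles in rad, forces in N, time in s.
With the tool pointing down it reaches from about 0.325 to 0.75 m from the base axis. Payload 7.6 kg.
Tool frame: the origin (TCP) lies midway between the tips of the shut fingers; the grasp point (between the pads) lies 19 mm behind it (ctrl.grip_point_offset is the distance from the TCP to the grasp point, in m); z points along the fingers, y is the direction in which the jaws open and shut (so a half turn about z gives the same grasp; the last joint's range is limited). The gripper opens to 85 mm and grips with 20 to 120 N. Pads are 22 mm wide; open, the fingers measure 114 mm over their backs; the gripper's body (76 mm by 85 mm) begins 54 mm behind the grasp point. The pads swing forward as they close: fully open they stand 13 mm farther back than shut.
Start: joints at [1.053, 0.052, 1.401, -0, 1.689, -0.07], TCP at [0.227, 0.473, 0.231] pointing down, gripper open.
Joint ranges: [-2.9, 2.9], [-0.91, 2.17], [0.12, 2.37], [-1.06, 4.2], [0.26, 2.73], [-2.93, 2.93]. Speed limits (rad/s): [2.57, 2.57, 3.01, 3.14, 3.14, 3.14].

### API

Orientations are given as a unit quaternion [w, x, y, z].
In Python, from workcell import ctrl gives the robot as it stands.
- The arm moves only by the tool send_rows, never from a script. Its argument "targets" is a list that holds one entry, the list of rows, each a list of 4 numbers: the shift along the world's x, y, z in mm, then the turn about the world's z in rad. A call has 1 to 8 rows; each row is the pose to reach, as a shift and turn from the pose commanded when the call began; what a row does not reach only later rows make up. A row lasts 1/10 s, in which the tool goes at most 50 mm and 8.59 degrees, less where a joint would pass 70% of its speed; a pose out of reach is approached as far as the arm can. A call with a gripper value outside its range is refused whole. "claw" is the closure, from -1 (fully open) to 1 (shut), set as the call begins (left out, the last holds). The fingers move at their own pace and stop on an object; "grip_force" is the grip in N (left out, the last holds). Time passes only in rows, so rows that repeat a pose let the fingers close. It gives the time, the measured TCP pose, the force and the opening at its end, in the units of the state.
- ctrl.get_state(): the state, without advancing time (a new reading comes with each control period).
- ctrl.grab_frame(name): name is "side" or "top" or "wrist"; returns a dict with "pixels" (400x640x3 uint8, red, green, blue), "depth" (400x640 float32, m along the optical axis (not along the pixel's ray), 0 where there is no reading), "fov_y" (degrees; the focal length in pixels is half the picture's height over the tangent of half this angle, whatever the lens; pixels are square), "cx", "cy" (the principal point, pixels), "dist_coeffs" ([k1, k2, p1, p2, k3] as OpenCV has them; the pictures are not rectified), "rvec" (rotation vector, rad) and "tvec" (3), from world to camera coordinates, as OpenCV has them; the wrist camera has in their place "tool_from_camera" (4x4, takes a point from camera to tool coordinates, whose origin is the TCP and whose axes are the flange's). Camera axes: x right, y down, z forward; pixel columns grow to the right and rows downward; lengths in m; the calibration is good to about 2 mm. A picture is of the moment at which its call begins: read the wrist's pose just before it.
- ctrl.sign_off(): hands the job in, once; it reports no verdict.
The state is a dict: "clock": time; "qpos": joint angles; "qd": joint speeds; "joint_efforts": joint torques, N m; "tool_pos": TCP position; "orientation": TCP orientation; "wrist_force": force on the tool from outside, world axes, zero at the start; "wrist_torque": the same for the moment, N m; "grip_width": finger opening in m.
Only numpy, scipy, OpenCV 4.12 (cv2) and the standard library are available. Lean on these libraries where they do the work, as an engineer would, in place of code of your own. Each camera call takes 0.05 s, during which the arm holds its last target.

## Working session

There is one attempt and no reset: what is moved stays moved. The work goes in short steps, Python scripts to look and compute and a tool call to move; the robot and the scene stay as the last step left them, time stands still between calls to the robot, and variables do not carry over. Pictures are saved under pics/ and viewed, and the job is handed in when it is done.

Besides the shell and the picture viewer there is one more tool, called after "Request:" in YAML: its name, and indented under it one key for each argument. send_rows: Moves the arm, as the interface text tells. Its arguments: {"type":"object","properties":{"targets":{"type":"array"},"claw":{"type":"number"},"grip_force":{"type":"number"}},"required":["targets"]}

```bash
ls; mkdir -p pics
cat > h.py <<'E'
from workcell import ctrl
import numpy as np, cv2, pickle
def grab(n,tag):
    s=ctrl.get_state(); f=ctrl.grab_frame(n); f['state']=s
    pickle.dump(f,open(f'{tag}.pkl','wb')); cv2.imwrite(f'pics/{tag}.png',f['pixels'][:,:,::-1]); return f
def load(t): return pickle.load(open(f'{t}.pkl','rb'))
def K(f):
    F=200/np.tan(np.radians(f['fov_y'])/2); return np.array([[F,0,f['cx']],[0,F,f['cy']],[0,0,1.]])
def pose(f):
    if 'rvec' in f and f['rvec'] is not None:
        R,_=cv2.Rodrigues(np.array(f['rvec'],float)); t=np.array(f['tvec'],float).ravel(); return R.T,-R.T@t
    from scipy.spatial.transform import Rotation as Ro
    q=f['state']['orientation']; R=Ro.from_quat([q[1],q[2],q[3],q[0]]).as_matrix(); T=np.array(f['tool_from_camera'])
    return R@T[:3,:3], R@T[:3,3]+np.array(f['state']['tool_pos'])
def ray(f,uv):
    p=cv2.undistortPoints(np.array(uv,float).reshape(-1,1,2),K(f),np.array(f['dist_coeffs'],float)).reshape(-1,2)
    return np.c_[p,np.ones(len(p))]
def onz(f,uv,z):
    R,c=pose(f); d=ray(f,uv)@R.T; return c+d*((z-c[2])/d[:,2])[:,None]
def dep(f,uv):
    R,c=pose(f); uv=np.array(uv,float).reshape(-1,2); d=np.array([f['depth'][int(round(v)),int(round(u))] for u,v in uv])
    return (ray(f,uv)*d[:,None])@R.T+c
def cloud(f):
    v,u=np.mgrid[0:400,0:640]; uv=np.c_[u.ravel(),v.ravel()]; P=dep(f,uv); P[f['depth'].ravel()==0]=np.nan
    return P.reshape(400,640,3)
E
python3 - <<'E'
from h import *
for n in ['top','side']: 
    f=grab(n,n+'0'); print({k:f[k] for k in f if k not in('pixels','depth','state')}); print(pose(f)[1])
print(ctrl.get_state())
E
```

```text
pics
{'fov_y': 54.85246783653785, 'cx': 313.09334841294793, 'cy': 199.51457388084054, 'dist_coeffs': array([-0.06419852,  0.        ,  0.        ,  0.        ,  0.        ]), 'rvec': array([ 2.15289196, -2.09235968,  0.20074621]), 'tvec': array([-0.01661104,  0.58094639,  1.39136885])}
[ 0.31060862 -0.00338586  1.47553134]
{'fov_y': 54.19613787160414, 'cx': 323.2448307318766, 'cy': 201.82106009578075, 'dist_coeffs': array([-0.03601985,  0.        ,  0.        ,  0.        ,  0.        ]), 'rvec': array([ 2.35053787, -0.29710205,  0.13424085]), 'tvec': array([-0.54857312,  0.15132571,  1.10353967])}
[ 0.35475836 -0.7801514   0.89841084]
{'clock': 0.1, 'qpos': array([ 1.05267984e+00,  5.27481264e-02,  1.40158763e+00,  1.04713610e-05,
        1.68863395e+00, -7.02664942e-02]), 'qd': array([-0.00020125,  0.00076322, -0.00332397, -0.00195032, -0.00150553,
       -0.00082812]), 'joint_efforts': array([ 7.57003618e-04, -3.82581782e+01, -3.60985923e+01, -1.32599171e-04,
        4.83046853e-03,  3.97248186e-05]), 'tool_pos': array([0.2271684 , 0.47301113, 0.23058804]), 'orientation': array([-2.04625901e-04,  2.22057674e-01,  9.75033289e-01, -6.57437876e-04]), 'wrist_force': array([-0.10568116, -0.43429097, -0.14276958]), 'wrist_torque': array([-0.03174968,  0.00422282, -0.06003218]), 'grip_width': 0.08557916202347814}
```

View pics/top0.png

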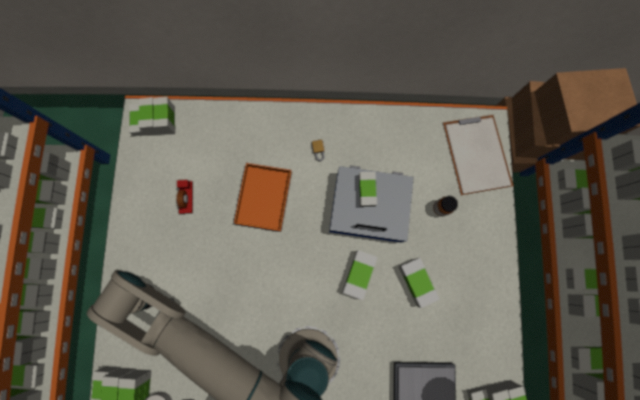

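View pics/side0.png

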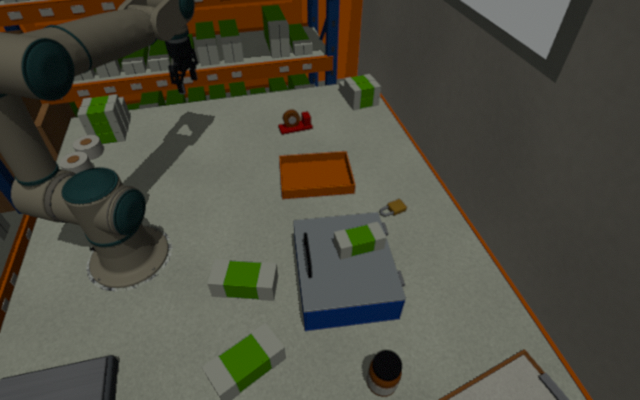

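The top view shows the bin lid around (372,205) with a carton on it at (368,189), and the tray at (264,197). Possible confusions for the carton are the bench cartons at (360,275), (419,283), (151,115) and (120,385). Only the one at (368,189) lies on the lid, so I'll check it in a close crop and measure it.

Run:
```python
from h import *
f=load('top0'); C=cloud(f); Z=C[...,2]
c=f['pixels'][140:300,310:470,::-1]; cv2.imwrite('pics/crop0.png',cv2.resize(c,None,fx=4,fy=3.7,interpolation=cv2.INTER_CUBIC))
def rect(mask,name):
    n,l,s,_=cv2.connectedComponentsWithStats(mask.astype(np.uint8))
    for i in range(1,n):
        if s[i,4]<60: continue
        P=C[l==i]; r=cv2.minAreaRect((P[:,:2]*1000).astype(np.float32)); print(name,s[i,:4],len(P),np.nanmedian(P[:,2]).round(4),r)
roi=np.zeros(Z.shape,bool); roi[100:320,160:480]=1
rect(roi&(Z>0.127)&(Z<0.165)&(np.indices(Z.shape)[0]<215),'carton')
rect(roi&(Z>0.127)&(np.indices(Z.shape)[0]>=215)&(np.indices(Z.shape)[0]<250),'handle')
rect(roi&(Z>0.085)&(Z<0.115),'lid')
rect(roi&(Z>0.033)&(Z<0.06),'tray/bench')
hsv=cv2.cvtColor(f['pixels'],cv2.COLOR_RGB2HSV)
om=roi&(hsv[...,0]>5)&(hsv[...,0]<14)&(hsv[...,1]>180)&(hsv[...,2]>90)
rect(om,'orange')
```

```text
carton [360 172  17  34] 507 0.1432 ((611.4207763671875, -193.50692749023438), (119.52050018310547, 53.694034576416016), 3.262678861618042)
handle [356 224  31   7] 90 0.1441 ((473.8722839355469, -204.6459503173828), (105.60577392578125, 10.142189979553223), 82.54496002197266)
lid [160 100   9  27] 200 0.0901 ((900.6336669921875, 588.2112426757812), (108.92022705078125, 32.02245330810547), 6.238492012023926)
lid [331 165  83  76] 4374 0.0978 ((573.2562866210938, -217.4315185546875), (278.66729736328125, 251.8849639892578), 83.2122802734375)
lid [441 195  17  17] 217 0.0986 ((573.478759765625, -500.16876220703125), (57.2349739074707, 60.17824935913086), 63.89188766479492)
tray/bench [160 101  13  32] 93 0.0462 ((900.5999755859375, 579.6011962890625), (43.2386474609375, 129.69979858398438), 75.92108154296875)
tray/bench [234 163  58  62] 221 0.0393 ((593.3297729492188, 192.42327880859375), (181.70379638671875, 241.35336303710938), 82.275146484375)
tray/bench [177 179  13  10] 92 0.0561 ((631.1128540039062, 501.2710266113281), (30.787052154541016, 45.185848236083984), 5.966275691986084)
tray/bench [344 262  17  31] 109 0.0583 ((303.046142578125, -148.4229278564453), (34.95948028564453, 112.10426330566406), 76.7440414428711)
tray/bench [400 263  30  45] 215 0.057 ((282.9300231933594, -388.7878112792969), (162.88455200195312, 61.499908447265625), 26.246734619140625)
tray/bench [353 271  17  24] 107 0.0581 ((280.24700927734375, -176.5777587890625), (59.5278205871582, 64.23056030273438), 49.76546096801758)
tray/bench [417 275  19  21] 70 0.058 ((281.6885986328125, -423.12908935546875), (90.7575912475586, 33.644187927246094), 42.478694915771484)
orange [297 100 183   7] 276 -0.0026 ((1189.2313232421875, -466.8326416015625), (370.1982727050781, 1092.762939453125), 0.43134549260139465)
orange [235 165  55  65] 2633 0.0049 ((592.2703247070312, 191.7728271484375), (163.9643096923828, 239.98619079589844), 80.38274383544922)
```

View pics/crop0.png

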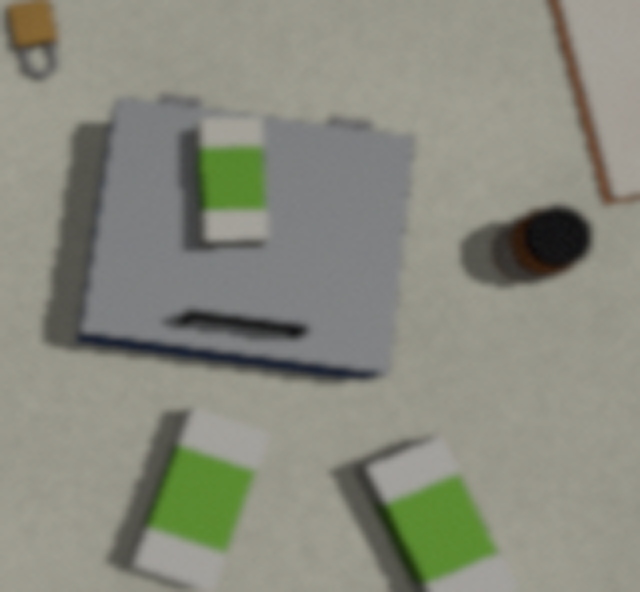

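The crop confirms it: the carton lying on the lid behind the black handle. It measures 120 x 54 mm with its top at 0.143, which matches the description. Its centre is (0.611,-0.194) and its long axis is at +3.3°. The handle is at (0.474,-0.205) with its bar at 82.5°, and the tray is at (0.593,0.192) with its long axis at about -7.7°. I'll move above the carton now.

Request:
send_rows:
  targets:
    - [[20,-36,10,0.03],[44,-77,20,0.06],[68,-118,30,0.1],[92,-160,40,0.13],[116,-200,40,0.16],[140,-243,40,0.19],[164,-285,40,0.22],[188,-327,40,0.25]]
  claw: -1
  grip_force: 40

```text
clock: 0.9
tool_pos: [0.4157, 0.1444, 0.2712]
orientation: [-0.0, 0.098, 0.995, 0.0]
wrist_force: [0.9, 0.5, 0.2]
grip_width: 0.0855
```

Request:
send_rows:
  targets:
    - [[24,-42,0,0.03],[48,-84,0,0.06],[72,-125,0,0.1],[96,-167,0,0.13],[120,-208,0,0.16],[144,-250,0,0.19],[168,-292,0,0.22],[186,-330,0,0.256]]

```text
clock: 1.7
tool_pos: [0.6019, -0.1858, 0.2702]
orientation: [-0.001, -0.029, 1.0, 0.0]
wrist_force: [-0.3, 0.3, 0.9]
grip_width: 0.0855
```

Request:
send_rows:
  targets:
    - [[10,-10,0,0],[10,-10,0,0],[10,-10,0,0]]

```text
clock: 2.0
tool_pos: [0.6111, -0.1932, 0.2707]
orientation: [-0.001, -0.029, 1.0, 0.0]
wrist_force: [-0.0, -0.6, 0.1]
grip_width: 0.0855
```

Run:
```python
from h import *
f=grab('wrist','w0'); print(ctrl.get_state()['tool_pos'],f['tool_from_camera'].round(3).tolist(),f['state']['orientation'].round(4),f['state']['qpos'].round(3))
C=cloud(f); Z=C[...,2]
m=((Z>.13)&(Z<.165)).astype(np.uint8)
n,l,s,_=cv2.connectedComponentsWithStats(m)
for i in range(1,n):
    if s[i,4]>300: 
        P=C[l==i]; print(s[i],np.nanmedian(P[:,2]),cv2.minAreaRect((P[:,:2]*1000).astype(np.float32)))
```

```text
[ 0.61103969 -0.19275284  0.27127292] [[-0.001, -0.951, -0.309, 0.079], [1.0, -0.001, 0.001, -0.001], [-0.001, -0.309, 0.951, -0.142], [0.0, 0.0, 0.0, 1.0]] [-6.000e-04 -2.920e-02  9.996e-01  4.000e-04] [-0.364  0.386  0.938  0.     1.818 -1.993]
[ 244    3  139   40 1990] 0.1442363027245607 ((474.5589904785156, -207.0331573486328), (109.06962585449219, 10.547868728637695), 83.43584442138672)
[ 286  122   66  132 8030] 0.14339998280282987 ((612.8265991210938, -195.6739959716797), (121.4469985961914, 55.52451705932617), 2.8181042671203613)
```

View pics/w0.png

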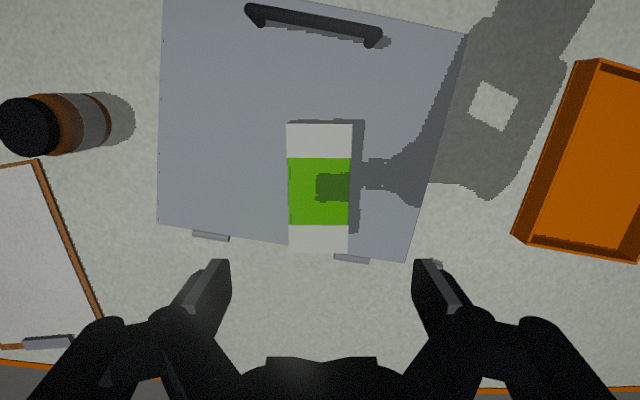

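The wrist view shows the carton at (320,188) between the jaws, with the handle at (315,25). It is nearly aligned, so I'll go down.

Request:
send_rows:
  targets:
    - [[1,-1,-30,0],[1,-1,-65,0],[1,-1,-100,0],[1,-1,-130,0],[1,-1,-150,0],[1,-1,-160,0],[1,-1,-167,0],[1,-1,-167,0]]

```text
clock: 2.85
tool_pos: [0.6123, -0.1942, 0.1046]
orientation: [0.0, -0.029, 1.0, 0.0]
wrist_force: [0.5, 0.5, -0.1]
grip_width: 0.0853
```

Request:
send_rows:
  targets:
    - [[0,0,0,0],[0,0,0,0],[0,0,0,0],[0,0,0,0],[0,0,0,0],[0,0,0,0],[0,0,0,0]]
  claw: 1
  grip_force: 45

```text
clock: 3.55
tool_pos: [0.613, -0.195, 0.1059]
orientation: [0.001, -0.029, 1.0, -0.0]
wrist_force: [-0.4, -0.0, 5.5]
grip_width: 0.0546
```

Run:
```python
from h import *
f=grab('wrist','w1'); s=ctrl.get_state(); print(s['tool_pos'],s['grip_width'],s['wrist_force'])
```

```text
[ 0.61297597 -0.19501923  0.10596047] 0.05430414922799082 [-0.65267875 -0.07987625  5.88124627]
```

View pics/w1.png

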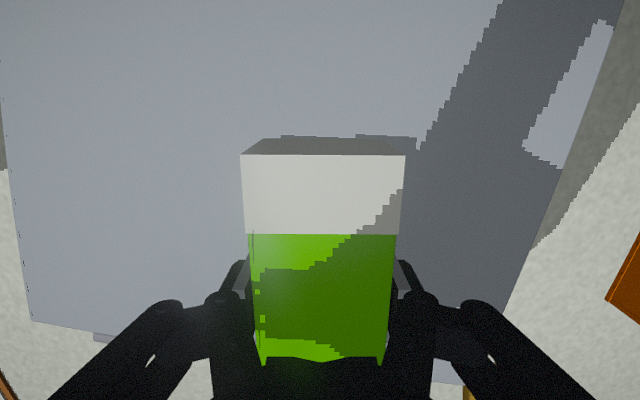

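The carton is held at 54 mm. Lifting it now, then carrying it to the tray.

Request:
send_rows:
  targets:
    - [[0,0,8,0],[0,0,25,0],[0,0,50,0],[0,0,80,0],[0,0,105,0],[0,0,120,0],[0,0,125,0],[0,0,125,0]]

```text
clock: 4.4
tool_pos: [0.6122, -0.1947, 0.2289]
orientation: [-0.0, -0.029, 1.0, 0.0]
wrist_force: [-0.2, 0.3, -3.3]
grip_width: 0.0546
```

Request:
send_rows:
  targets:
    - [[0,12,0,0],[-2,35,0,-0.01],[-4,65,0,-0.03],[-6,100,0,-0.05],[-8,138,0,-0.07],[-9,176,0,-0.09],[-10,214,0,-0.11],[-12,252,0,-0.13]]

```text
clock: 5.2
tool_pos: [0.5992, 0.0596, 0.2275]
orientation: [-0.001, 0.036, 0.999, 0.0]
wrist_force: [0.1, 0.6, -2.8]
grip_width: 0.0542
```

Request:
send_rows:
  targets:
    - [[-2,35,0,-0.02],[-4,65,0,-0.03],[-6,95,0,-0.04],[-8,115,0,-0.05],[-8,128,0,-0.06],[-8,135,0,-0.06],[-8,135,0,-0.06],[-8,135,0,-0.06]]

```text
clock: 6.0
tool_pos: [0.5921, 0.1919, 0.2286]
orientation: [-0.001, 0.066, 0.998, -0.0]
wrist_force: [0.4, -0.4, -3.0]
grip_width: 0.0545
```

Run:
```python
from h import *
f=grab('wrist','w2'); s=ctrl.get_state(); print(s['tool_pos'],s['grip_width'],s['wrist_force'])
f=grab('side','s2');
```

```text
[0.59223606 0.19161006 0.22891099] 0.05459120026998818 [ 0.23103126 -0.40954317 -2.65598404]
```

View pics/w2.png

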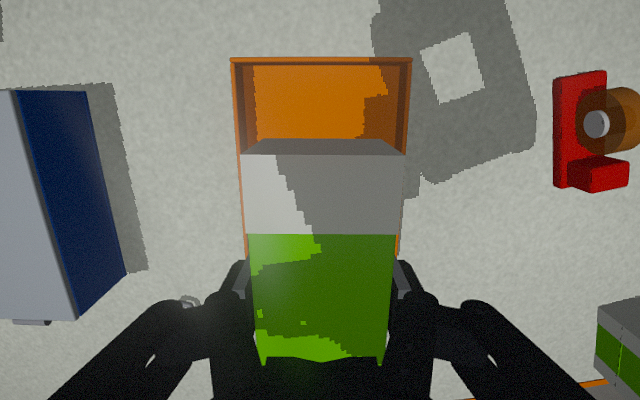

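View pics/s2.png

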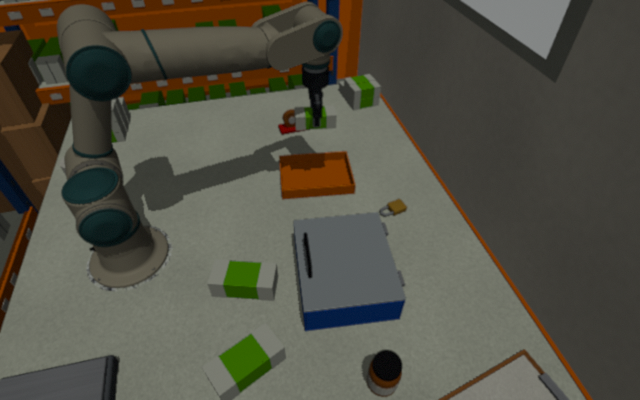

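The wrist view shows the carton lined up with the tray at (320,150), and the side view shows the lid clear. Lowering now.

Request:
send_rows:
  targets:
    - [[0,0,-20,0],[0,0,-55,0],[0,0,-95,0],[0,0,-130,0],[0,0,-160,0],[0,0,-185,0],[0,0,-198,0],[0,0,-203,0]]

```text
clock: 6.9
tool_pos: [0.5918, 0.1916, 0.025]
orientation: [-0.001, 0.066, 0.998, -0.0]
wrist_force: [-0.3, -1.0, -2.6]
grip_width: 0.0543
```

Request:
send_rows:
  targets:
    - [[0,0,-3,0],[0,0,-6,0],[0,0,-8,0],[0,0,-10,0],[0,0,-10,0]]

```text
clock: 7.4
tool_pos: [0.5923, 0.1923, 0.0164]
orientation: [0.0, 0.066, 0.998, 0.0]
wrist_force: [-0.2, -1.3, -3.2]
grip_width: 0.0544
```

Request:
send_rows:
  targets:
    - [[0,0,-1,0],[0,0,-2,0],[0,0,-3,0],[0,0,-4,0],[0,0,-4,0]]

```text
clock: 7.9
tool_pos: [0.5924, 0.1923, 0.0126]
orientation: [0.0, 0.066, 0.998, 0.0]
wrist_force: [-2.2, -0.8, -1.0]
grip_width: 0.0545
```

Request:
send_rows:
  targets:
    - [[0,0,-1,0],[0,0,-1,0],[0,0,-1,0]]

```text
clock: 8.2
tool_pos: [0.5925, 0.1923, 0.0125]
orientation: [0.0, 0.066, 0.998, 0.0]
wrist_force: [-4.3, 0.4, 6.3]
grip_width: 0.0547
```

It's on the floor of the tray. Releasing it, then rising.

Request:
send_rows:
  targets:
    - [[0,0,0,0],[0,0,0,0],[0,0,0,0],[0,0,0,0],[0,0,0,0],[0,0,0,0]]
  claw: -1

```text
clock: 8.8
tool_pos: [0.5923, 0.1923, 0.0113]
orientation: [-0.0, 0.066, 0.998, 0.0]
wrist_force: [0.5, 0.3, -0.0]
grip_width: 0.0854
```

Request:
send_rows:
  targets:
    - [[0,0,10,0],[0,0,35,0],[0,0,75,0],[0,0,120,0],[0,0,165,0],[0,0,205,0],[0,0,235,0],[0,0,250,0]]

```text
clock: 9.6
tool_pos: [0.5929, 0.1924, 0.2661]
orientation: [0.003, 0.066, 0.998, 0.001]
wrist_force: [-0.7, 0.1, 0.2]
grip_width: 0.0855
```

Run:
```python
from h import *
f=grab('wrist','w3'); s=ctrl.get_state(); print(s['tool_pos'],s['grip_width'],s['wrist_force'])
C=cloud(f); Z=C[...,2]
m=((Z>.044)&(Z<.06)).astype(np.uint8)
n,l,st,_=cv2.connectedComponentsWithStats(m)
for i in range(1,n):
    if st[i,4]>300: 
        P=C[l==i]; print(st[i],np.nanpercentile(P[:,2],[2,50,98]),cv2.minAreaRect((P[:,:2]*1000).astype(np.float32)))
```

```text
[0.59314728 0.19248145 0.26698119] 0.08576757535680539 [ 0.22911908 -0.46387583  2.38635744]
[562  86  34  62 657] [0.04433223 0.05331289 0.05982276] ((568.8186645507812, 484.4337158203125), (23.568105697631836, 69.33065032958984), 75.87689971923828)
[  69   89   53  193 1819] [0.04447562 0.05227671 0.05972254] ((585.2966918945312, -79.43840026855469), (4.038256645202637, 239.60574340820312), 83.35433959960938)
[ 296  114   50  103 4859] [0.04824479 0.04990939 0.05141341] ((592.1892700195312, 192.7335205078125), (55.378135681152344, 120.74466705322266), 82.24754333496094)
[ 557  151   44   32 1109] [0.04482939 0.05755379 0.05927245] ((630.4537353515625, 498.9783020019531), (30.65879249572754, 45.986053466796875), 3.5069949626922607)
[594 297  46  77 867] [0.04427717 0.05209554 0.05974948] ((895.5248413085938, 578.2572631835938), (55.5540771484375, 132.27137756347656), 70.03081512451172)
```

View pics/w3.png

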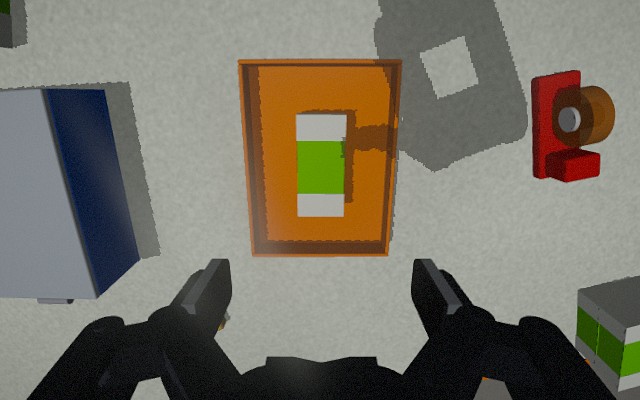

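The wrist view shows the carton flat in the tray at (321,165), with its top at 0.050. Next is the handle: shift (-118,-398) mm and turn -1.56.

Request:
send_rows:
  targets:
    - [[-6,-20,0,-0.08],[-15,-52,0,-0.2],[-25,-84,0,-0.33],[-34,-116,0,-0.45],[-43,-148,0,-0.58],[-53,-180,0,-0.7],[-62,-212,0,-0.83],[-72,-244,0,-0.95]]

```text
clock: 10.45
tool_pos: [0.5193, -0.0529, 0.2595]
orientation: [-0.001, 0.517, 0.856, -0.0]
wrist_force: [1.0, -0.5, 1.0]
grip_width: 0.0855
```

Request:
send_rows:
  targets:
    - [[-9,-32,0,-0.12],[-19,-64,0,-0.25],[-28,-96,0,-0.38],[-35,-122,0,-0.5],[-42,-142,0,-0.58],[-46,-154,0,-0.61],[-46,-154,0,-0.61],[-46,-154,0,-0.61]]

```text
clock: 11.25
tool_pos: [0.4744, -0.2052, 0.2607]
orientation: [-0.001, 0.748, 0.664, 0.0]
wrist_force: [-0.4, -0.5, 0.0]
grip_width: 0.0854
```

Run:
```python
from h import *
f=grab('wrist','w4'); s=ctrl.get_state(); print(s['tool_pos'],s['orientation'].round(4),s['qpos'].round(3))
C=cloud(f); Z=C[...,2]
m=((Z>.127)&(Z<.165)).astype(np.uint8)
n,l,st,_=cv2.connectedComponentsWithStats(m)
for i in range(1,n):
    if st[i,4]>300: 
        P=C[l==i]; print(st[i],np.nanmedian(P[:,2]),cv2.minAreaRect((P[:,:2]*1000).astype(np.float32)))
```

```text
[ 0.47453222 -0.20489683  0.2609161 ] [-3.000e-04  7.478e-01  6.639e-01  1.000e-04] [-0.479  0.024  1.371  0.     1.747 -0.36 ]
[ 315  131   13  123 1341] 0.14425690672239 ((474.5867919921875, -206.93035888671875), (109.20916748046875, 10.032297134399414), 82.99034881591797)
```

View pics/w4.png

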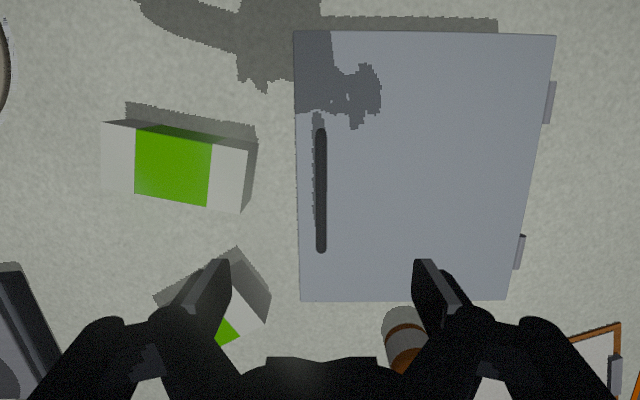

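The handle bar is centred between the jaws at (320,190), with an angle of 83°, as measured before. Descending and gripping.

Request:
send_rows:
  targets:
    - [[0,-1,-25,0],[0,-2,-60,0],[0,-2,-95,0],[0,-2,-120,0],[0,-2,-133,0],[0,-2,-140,0],[0,-2,-141,0],[0,-2,-141,0]]

```text
clock: 12.1
tool_pos: [0.475, -0.2079, 0.1216]
orientation: [0.001, 0.748, 0.663, 0.0]
wrist_force: [0.2, 0.3, 0.2]
grip_width: 0.0854
```

Request:
send_rows:
  targets:
    - [[0,0,0,0],[0,0,0,0],[0,0,0,0],[0,0,0,0],[0,0,0,0],[0,0,0,0],[0,0,0,0],[0,0,0,0]]
  claw: 1
  grip_force: 45

```text
clock: 12.9
tool_pos: [0.4737, -0.2077, 0.1205]
orientation: [-0.001, 0.749, 0.663, -0.0]
wrist_force: [-5.2, 1.0, 3.5]
grip_width: 0.0083
```

Run:
```python
from h import *
s=ctrl.get_state(); print(s['tool_pos'],s['grip_width'],s['wrist_force'])
yaw=np.radians(-7.0); u=np.array([np.cos(yaw),np.sin(yaw)])
r=np.hypot(215,50); a0=np.arctan2(50,215)
for d in [4,9,14,19,24,29,34,38,42,45,47,49,50,51]:
    a=a0+np.radians(d); dx=215-r*np.cos(a); dz=r*np.sin(a)-50
    print(d,(dx*u).round(1),dz.round(1))
```

```text
[ 0.47368025 -0.2077011   0.1204796 ] 0.008269011282578845 [-5.19396982  1.00380153  3.48260671]
4 [ 4.  -0.5] 14.9
9 [10.4 -1.3] 33.0
14 [18.3 -2.3] 50.5
19 [27.8 -3.4] 67.3
24 [38.6 -4.7] 83.1
29 [50.8 -6.2] 98.0
34 [64.2 -7.9] 111.7
38 [75.8 -9.3] 121.8
42 [ 88.  -10.8] 131.0
45 [ 97.6 -12. ] 137.4
47 [104.2 -12.8] 141.3
49 [110.9 -13.6] 145.1
50 [114.2 -14. ] 146.8
51 [117.7 -14.4] 148.6
```

Gripped; the width reads 8.3 mm on the 10 mm bar, a little low, so I'll start the lift gently and check.

Request:
send_rows:
  targets:
    - [[1,0,4,0],[2,0,9,0],[4,-0.5,15,0],[6,-1,21,0],[8,-1,27,0],[10.4,-1.3,33,0],[10.4,-1.3,33,0]]

```text
clock: 13.6
tool_pos: [0.4841, -0.2089, 0.1542]
orientation: [-0.001, 0.749, 0.663, -0.001]
wrist_force: [-9.2, 0.3, 0.9]
grip_width: 0.0084
```

Run:
```python
from h import *
f=grab('wrist','w5'); s=ctrl.get_state(); print(s['tool_pos'],s['grip_width'],s['wrist_force'],s['wrist_torque'])
f=grab('side','s5')
```

```text
[ 0.48394937 -0.20887598  0.15378894] 0.008374283313511404 [-8.66701388  1.40721554  0.17681737] [0.11175053 1.42234418 0.07634796]
```

View pics/s5.png

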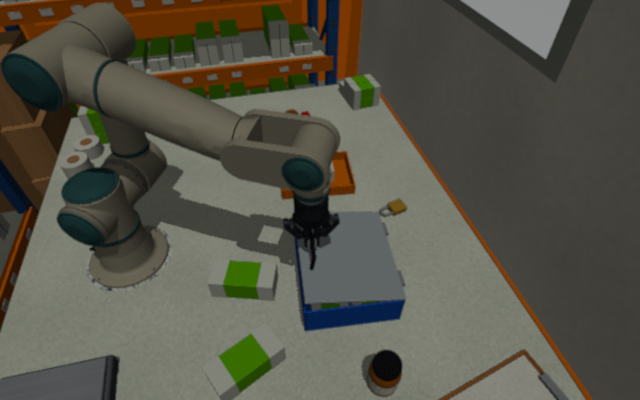

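View pics/w5.png

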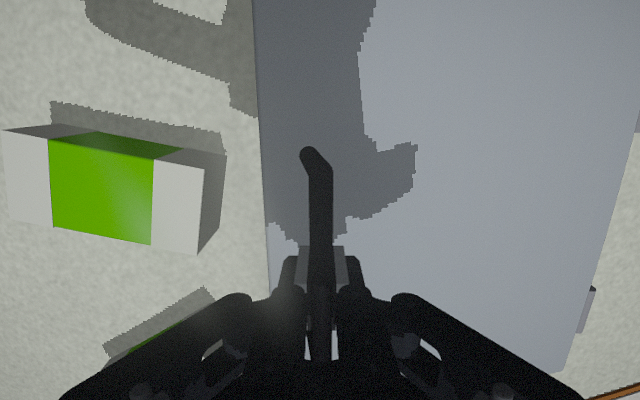

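The side view shows the lid lifted about 9° at (350,255), with the bar still in the jaws. I'll continue along the arc.

Request:
send_rows:
  targets:
    - [[3,0,7,0],[6,-1,14,0],[10,-1,21,0],[14,-2,28,0],[18,-2,35,0],[23,-3,43,0],[28,-3.4,50,0],[28,-3.4,50,0]]

```text
clock: 14.5
tool_pos: [0.5124, -0.2122, 0.2054]
orientation: [-0.0, 0.749, 0.663, -0.0]
wrist_force: [-11.0, 2.3, 5.1]
grip_width: 0.0082
```

Request:
send_rows:
  targets:
    - [[5,-0.6,6,0],[10,-1.2,12,0],[15,-1.8,18,0],[20,-2.5,23.5,0],[25.5,-3.2,28.6,0],[31,-3.9,33.5,0],[37,-4.5,38.5,0],[37,-4.5,38.5,0]]

```text
clock: 15.3
tool_pos: [0.5498, -0.2166, 0.2453]
orientation: [0.001, 0.748, 0.663, 0.0]
wrist_force: [-11.1, 3.3, 10.3]
grip_width: 0.0082
```

```bash
cat > ang.py <<'E'
from h import *
import sys
t=sys.argv[1]
for n in ['side','top']:
    f=grab(n,n[0]+t); C=cloud(f)
    P=C.reshape(-1,3); P=P[~np.isnan(P[:,0])]
    yaw=np.radians(-7.0); h=np.array([.4742+.215*np.cos(yaw),-.207+.215*np.sin(yaw)])
    u=np.array([np.cos(yaw),np.sin(yaw)]); v=np.array([-u[1],u[0]])
    q=(P[:,:2]-h)@u; w=(P[:,:2]-h)@v; z=P[:,2]-.09
    # lid top plane: a points off-bar
    m=(abs(w)<.135)&(abs(w)>.06)&(q<0.01)&(q>-.26)&(z>.025)&(z<.25)
    q,z,w=q[m],z[m],w[m]
    if len(q)<50: print(n,'few',len(q)); continue
    best=None
    for a in np.radians(np.arange(0,70,.25)):
        d=-(-q)*np.sin(a)+z*np.cos(a)   # height over hinge plane along lid normal
        for off in (0.008,0.0):
            c=(abs(d-off)<.0025).sum()
            if best is None or c>best[0]: best=(c,np.degrees(a),off)
    a=np.radians(best[1]); d=q*np.sin(a)+z*np.cos(a); k=abs(d-best[2])<.005
    pf=np.polyfit(q[k],z[k],1); print(n,best,len(q),'fit deg',np.degrees(np.arctan(-pf[0])).round(2),(pf[1]*1000).round(1),'res mm',np.std(z[k]-np.polyval(pf,q[k]))*1000)
s=ctrl.get_state(); print(s['clock'],s['tool_pos'],s['grip_width'],s['wrist_force'],s['wrist_torque'])
E
python3 ang.py 6
```

```text
side (np.int64(2127), np.float64(37.25), 0.008) 2276 fit deg 38.04 7.6 res mm 1.3616908150981726
top (np.int64(868), np.float64(38.0), 0.008) 1048 fit deg 37.83 10.6 res mm 2.255675619820902
15.4 [ 0.54945415 -0.216609    0.24506062] 0.008007703583041426 [-10.63023149   3.39769533   9.61266958] [0.43025408 1.80698034 0.03240723]
```

View pics/s6.png

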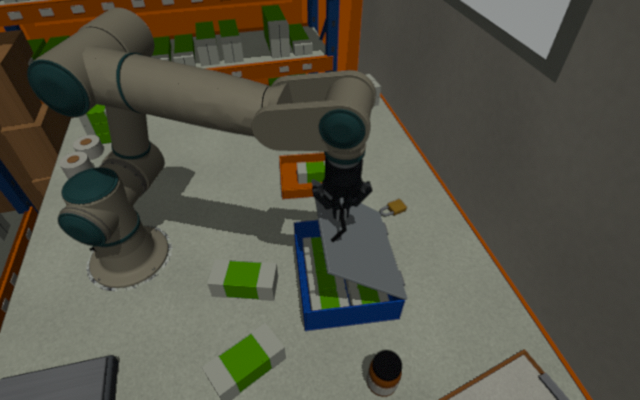

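The side view shows the lid half open, and the depth fits give about 38° in both cameras, as commanded. Last part to 50°.

Request:
send_rows:
  targets:
    - [[6,-0.7,5,0],[12,-1.5,9.5,0],[18.5,-2.3,14,0],[25,-3.1,18,0],[31,-3.9,21.8,0],[36,-4.5,24.7,0],[38,-4.8,26,0],[38,-4.8,26,0]]

```text
clock: 16.2
tool_pos: [0.588, -0.2211, 0.2711]
orientation: [0.001, 0.748, 0.663, 0.001]
wrist_force: [-7.3, 2.9, 8.3]
grip_width: 0.0084
```

Request:
send_rows:
  targets:
    - [[0,0,0,0],[0,0,0,0],[0,0,0,0],[0,0,0,0]]

```text
clock: 16.6
tool_pos: [0.5878, -0.2211, 0.2709]
orientation: [0.001, 0.748, 0.663, 0.001]
wrist_force: [-6.8, 3.0, 7.9]
grip_width: 0.0083
```

```bash
python3 ang.py 7
python3 - <<'E'
from h import *
f=grab('wrist','w7')
E
```

```text
side (np.int64(1517), np.float64(49.0), 0.008) 1642 fit deg 49.7 9.5 res mm 1.8358295662500517
top (np.int64(800), np.float64(50.0), 0.008) 854 fit deg 49.81 12.8 res mm 1.9308216324481995
16.7 [ 0.58777306 -0.22110906  0.27095251] 0.008746735599622291 [-6.37412303  3.67933137  7.14402397] [ 0.50834294  1.2651149  -0.00599586]
```

View pics/s7.png

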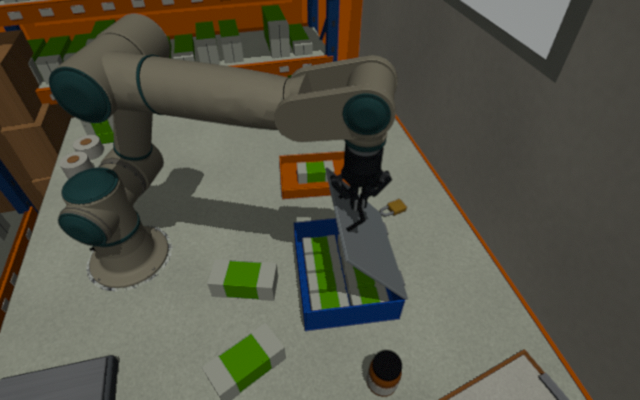

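View pics/w7.png

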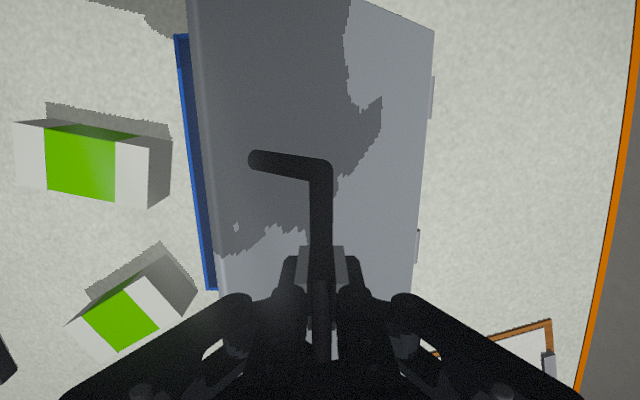

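The side view shows the lid open at (365,240), the carton in the tray at (315,172), and the jar and padlock in place. The angle reads 49.7-49.8° by depth fit and about 50.3° from the tool's travel. Handing it in.

```bash
python3 -c "
from workcell import ctrl
print(ctrl.sign_off())"
```

```text
the job is handed in; nothing more can be done
None
```

The carton is lying flat in the orange tray, and the arm is holding the lid open at about 50° by its black handle. I handed the job in at about 17 s, with the grip still closed on the bar.

**Checks that agreed**
- **Carton:** in the picture after release it was level, with its top at 0.050 m, centred within about 1 mm of the tray's centre.
- **Lid angle:** fits to the side and top depth images gave 49.7° and 49.8°. The tool's own travel gave about 50.3°.
- **Forces:** readings stayed low, about 15 N at the wrist at most.
- **Bystanders:** the last side picture shows the jar and padlock where they stood. The arm hid the dispenser there. It was last seen standing, in the wrist picture after the carton was released, and the arm never went near it.

**Readings that disagreed**
- **Grip width:** it read 8.3 mm on the 10 mm bar, but the pictures showed the bar held throughout.
- **Lift height:** the tool rose about 4 mm more than the ideal arc, part of which I commanded.
- **Push on the hinge:** a steady load of about 10 N along the lid remained.

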